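# Set up a mini gel caster: drain-stand tray, cam-clamped walls, comb

### The job

Set up the gel caster: take the amber tray off the sloping draining stand, lay it flat between the caster's two rubber-faced walls with its open ends square to them, let go, and swing the green-knobbed cam lever right over so that the tray is clamped. Then take the red comb out of the comb rack and set it, teeth down, in the tray's pair of slots, fully down. Leave the other things on the bench where they are.

Things in the scene. Friction and masses are not known exactly. Their poses are not given: they have to be found in the camera images.
- tray: amber gel tray, 64 x 64 mm, 22 high, 45 g. Origin: centre of its underside, z up. Floor 4 mm; walls 4 mm thick along its +y and -y sides (64 mm over them: hold it there); +x and -x ends open, either may face either caster wall. A comb slot in each wall top at x = 15 mm, 6.5 wide (x), 8 deep. At the start it lies on the stand, its z leaning 30 degrees from vertical, -x end down against the lip
- tray_slot (a point): point of the tray midway between its two comb slots, level with the tops of the walls (tray x = +15 mm, y = 0, z = 22 mm); axes as the tray's. A comb that is fully down has its origin here
- comb: red six-tooth comb, 35 g. Origin: centre of the underside of its shoulder bar; z up, y along it. Bar 16 (x) x 72 (y) x 5 mm; above, z = 5 to 33 mm, a grip 10 thick (x), 40 long (y); below, a blade 3 thick, 68 long to z = -6, then teeth 46 wide to z = -15. Fully down, the bar rests on the tops of the tray's walls. The same turned half round
- blue_comb: blue ten-tooth comb, else of the same shape, in the other place of the comb rack 70 mm from the red one (centre to centre, across their thickness); not used, leave it
- caster: pale gel caster, fixed. Origin: on the bench under the tray's place; z up, x across the two walls. Bed 30 mm above the bench, 100 mm wide (y), x = -62 to 106. Walls 84 mm long (y), 20 mm above the bed. The fixed wall's rubber face is at x = -32, looking to +x; the sliding one faces it at x = 46 (lever at 0). Closing, it pushes the tray against the fixed wall, centre near x = 0. Sides are free
- jaw: the sliding wall, 14 mm thick with its springy black rubber face. Origin: foot of the middle of the face, on the bed; axes as the caster's. Moves 17 mm along the caster's -x as the lever goes over; with a tray in place its rubber is squeezed by the last 3 mm
- lever (a joint): cam lever on the caster: 0 open, grows counter-clockwise from above to 1.45 at its stop (fully over). Turns about an upright pin at caster x = 73 mm, y = 0; at 0 it points along the caster's +x, at 1.45 nearly along +y. Drives the sliding wall by an eccentric; it nips the tray from 1.2 on. Stiff: 0.12 N m, rising to 0.2 as the rubber is squeezed; stays where left
- lever_knob (a point): middle of the upright green knob on the end of the lever, 75 mm from the pin, 63 mm above the bench: diameter 20 mm, 34 mm high (from 44 to 78 mm above the bench), free to turn in the fingers; the lever's bar lies below it
- stand: white draining stand, fixed. Origin: on the bench under its middle. Its board slopes 30 degrees, rising along the stand's +x, with a lip at the low edge; it is 96 mm wide (y) and its top edge is 75 mm above the bench, the lip 33 mm at its highest
- rack: grey comb rack, fixed: base 150 (x) x 86 (y) mm. Origin: on the bench under its middle. Two cheeks along x with slots 9 mm wide at x = -35 and +35 mm; the combs stand in them, teeth down, lying along the rack's y, shoulders on the cheeks' tops 28 mm above the bench
- tube_rack: yellow tube rack with pink tubes, 74 x 222 x 50 mm; leave it
- tip_box: blue pipette-tip box, 85 x 122 x 67 mm; leave it
- buffer: clear bottle with blue cap, 68 mm across, 160 mm high; leave it
- dropper: small amber dropper bottle, 30 mm across, 58 mm high; leave it
- timer: white bench timer, 55 x 70 x 20 mm, lying flat; leave it
Mind the look-alikes: they are no part of the job. What is shaped like the caster but purple is not meant.

How it is judged:
On the way, in this order (a step that is already met when the one before it is completed fails the run):
1. the tray lies flat on the caster's bed between the two walls, its open ends square to them within 8 degrees, let go, with the lever still open (z of tray in the frame of caster between 0.027 and 0.033 m and angle between tray's own z axis and vertical below 0.06 rad and angle between the x axis of tray and the x axis of caster, either way round below 0.14 rad and x of tray in the frame of caster between -0.004 and 0.017 m and y of tray in the frame of caster between -0.015 and 0.015 m and contact force between the fingers and tray below 0.1 N and value of joint lever below 0.5 rad), for 0.2 s.
2. the lever is right over and the tray is nipped between the walls (value of joint lever above 1.3 rad and contact force between jaw and tray above 1 N), for 0.2 s.
3. the red comb is fully down in the tray's slots (z of comb in the frame of tray_slot between -0.003 and 0.003 m and horizontal distance between comb and tray_slot below 0.006 m and angle between the y axis of comb and the y axis of tray, either way round below 0.1 rad), for 0.2 s.
At the end, for the whole second after the job is handed in: Tray flat on the bed, square to the walls within 3.5 degrees, within 15 mm of their middle, nipped by the sliding wall (over 1 N), lever beyond 1.3 rad. Red comb upright and fully down in the slots (within 3 mm in height, 6 mm across, in line within 6 degrees). Both at rest (all of step 2 and all of step 3 and z of tray in the frame of caster between 0.027 and 0.033 m and angle between tray's own z axis and vertical below 0.06 rad and angle between the x axis of tray and the x axis of caster, either way round below 0.06 rad and y of tray in the frame of caster between -0.015 and 0.015 m and angle between comb's own z axis and vertical below 0.1 rad and linear speed of each of tray, comb below 0.01 m/s); the robot touches nothing.
It fails at once if a bystander (blue comb, tube rack, tip box, buffer bottle, dropper bottle, timer) is moved by more than 25 mm (distance of any of blue_comb, tube_rack, tip_box, buffer, dropper, timer from where it was at the start of the episode above 0.025 m).
It also fails if it takes over 69 s, if anything falls off the work surface, if the arm or the gripper's body presses on something with over 40 N, if the wrist force passes 120 N, or if a joint passes its speed limit or range.

### The arm

A 7-joint arm with a two-finger parallel gripper is mounted at the origin on the work surface. World frame = base frame: x ahead of the robot, y to its left, z up, the work surface at z = 0. Lengths are in m, angles in rad, forces in N, time in s.
With the tool pointing down it reaches from about 0.4 to 0.875 m from the base axis. Payload 19.3 kg.
Tool frame: the origin (TCP) lies on the centre line of the jaws, within the pads' length; the fingertips stand 8 mm ahead of it and the grasp point (between the pads) lies 11 mm behind it; z points along the fingers, y is the line along which they close (so a half turn about z gives the same grasp; the last joint's range is limited). The gripper opens to 85 mm and grips with 20 to 120 N. Pads are 22 mm wide; open, the fingers measure 114 mm over their backs; the gripper's body (76 mm by 85 mm) begins 54 mm behind the grasp point. The pads swing forward as they close: fully open they stand 13 mm farther back than shut.
Start: joints at [1.126, 0.521, -0.036, 1.599, 0.021, 1.021, -0.113], TCP at [0.229, -0.582, 0.239] pointing down, gripper open.
Joint ranges: [-2.91, 2.91], [-0.3, 2.13], [-1.5, 1.42], [0.17, 2.43], [-1.26, 4.41], [0.16, 1.93], [-2.52, 2.52]. Speed limits (rad/s): [1.89, 1.89, 2.39, 2.39, 3.01, 3.01, 3.01].

### API

Orientations are given as [roll, pitch, yaw] about the fixed x, y, z axes, in that order (R = Rz(yaw) Ry(pitch) Rx(roll)).
In Python, from station import robot, optics gives the robot as it stands. The module is installed in compiled form; this text tells all that it offers.
- The arm moves only by the shell command python3 -m handwheel 'ROWS' [OPENING] [FORCE]. ROWS is JSON, a list of rows, each an object with "offset": the shift along the tool's x, y, z in cm, a list of three; "twist": the turn, a rotation vector about the tool's x, y, z in degrees, a list of three. In form: [{"offset": [dx, dy, dz], "twist": [wx, wy, wz]}, ...]. A call has 1 to 5 rows; each row shifts and turns the commanded pose from where the row before left it, along the tool's axes as they then stand; what a row does not reach is not made up. A row lasts 1/10 s, in which the tool goes at most 50 mm and 8.59 degrees, less where a joint would pass 70% of its speed; a pose out of reach is approached as far as the arm can. A call is refused whole if a number of a shift passes 5 or a number of a turn 8.59, either way. A call with a gripper value outside its range is refused whole. OPENING is the closure, from -1 (fully open) to 1 (shut), set as the call begins (- or left out, the last holds). The fingers move at their own pace and stop on an object; FORCE is the grip in N (left out, the last holds). Time passes only in rows, so rows that do not move let the fingers close. It gives the time, the measured TCP pose, the force, the opening and the grip force at its end, in the units of the state.
- robot.observe(): the state, without advancing time (a new reading comes with each control period).
- optics.capture(name): name is "side" or "top" or "wrist"; returns a dict with "pixels" (420x560x3 uint8, blue, green, red), "fovy" (degrees; the focal length in pixels is half the picture's height over the tangent of half this angle, whatever the lens; pixels are square), "cx", "cy" (the principal point, pixels), "k1" (the pictures are not rectified: a ray, as slopes to the right and down, at radius r is drawn at 1 + k1 r^2 times it, then the intrinsics apply), "R" (3x3) and "t" (3): a world point X has camera coordinates R X + t; the wrist camera has in their place "mount" (4x4, takes a point from camera to tool coordinates, whose origin is the TCP and whose axes are the flange's). Camera axes: x right, y down, z forward; pixel columns grow to the right and rows downward; lengths in m; the calibration is good to about 2 mm. A picture is of the moment at which its call begins: read the wrist's pose just before it. There is no depth.
- robot.hand_in(): hands the job in; it is judged then, once.
The state is a dict: "time_s": time; "q": joint angles; "dq": joint speeds; "joint_efforts": joint torques, N m; "ee_pos": TCP position; "tool_rot": TCP orientation; "wrist_force": force on the tool from outside, world axes, zero at the start; "torque": the same for the moment, N m; "gripper_width": finger opening in m; "grasp_force": force on a finger pad.
Only numpy, scipy, OpenCV 4.12 (cv2) and the standard library are available. Lean on these libraries where they do the work, as an engineer would, in place of code of your own. Each camera call takes 0.05 s, during which the arm holds its last target. There are 200 camera calls.

## Working session

There is one attempt and no reset: what is moved stays moved. The work goes in short steps, Python scripts to look and compute and a shell command to move; the robot and the scene stay as the last step left them, time stands still between calls to the robot, and variables do not carry over. Pictures are saved under pics/ and viewed, at most 10 in all, crops included, and the job is handed in when it is done.

```bash
mkdir -p pics; cat > h.py <<'E'
import numpy as np, cv2
from scipy.spatial.transform import Rotation as Ro
from station import robot, optics
def cap(n):
    s=robot.observe(); c=optics.capture(n)
    if n=="wrist":
        M=np.array(c["mount"]); T=np.eye(4); T[:3,:3]=Ro.from_euler("xyz",s["tool_rot"]).as_matrix(); T[:3,3]=s["ee_pos"]
        W=T@M; c["R"]=W[:3,:3].T; c["t"]=-c["R"]@W[:3,3]
    c["R"]=np.array(c["R"]);c["t"]=np.array(c["t"]); return c
def KD(c):
    h=c["pixels"].shape[0]; f=h/2/np.tan(np.radians(c["fovy"])/2)
    return np.array([[f,0,c["cx"]],[0,f,c["cy"]],[0,0,1.]]),np.array([c["k1"],0,0,0,0.])
def ray(c,uv):
    K,D=KD(c); p=cv2.undistortPoints(np.array(uv,float).reshape(-1,1,2),K,D).reshape(-1,2)
    d=np.c_[p,np.ones(len(p))]@c["R"]; return -c["R"].T@c["t"],d
def plane(c,uv,z):
    o,d=ray(c,uv); return o+d*((z-o[2])/d[:,2])[:,None]
def proj(c,X):
    K,D=KD(c); return cv2.projectPoints(np.array(X,float).reshape(-1,1,3),cv2.Rodrigues(c["R"])[0],c["t"],K,D)[0].reshape(-1,2)
E
python3 - <<'E'
from h import *
s=robot.observe();print({k:np.round(v,3).tolist() for k,v in s.items()})
for n in("top","side","wrist"):
    c=cap(n); cv2.imwrite(f"pics/{n}0.png",cv2.resize(c["pixels"],None,fx=1.4,fy=1.4)); print(n,c["fovy"],c["k1"],np.round(-c["R"].T@c["t"],3),np.round(c["R"],2).tolist())
    if n=="wrist":print(c["mount"])
E
```

```text
{'time_s': 0.0, 'q': [1.126, 0.522, -0.036, 1.6, 0.021, 1.021, -0.113], 'dq': [-0.001, -0.001, 0.0, -0.0, -0.001, 0.0, 0.001], 'joint_efforts': [-0.001, -92.712, 1.979, -36.993, 0.018, 0.008, 0.0], 'ee_pos': [0.229, -0.581, 0.239], 'tool_rot': [-3.14, 0.0, 0.375], 'wrist_force': [0.614, 0.456, -0.97], 'torque': [-0.049, -0.0, -0.027], 'grasp_force': 0.0, 'gripper_width': 0.085}
top 45.79324890833464 -0.04072629496423368 [0.328 0.1   1.618] [[-0.02, -1.0, 0.01], [-0.99, 0.02, -0.12], [0.11, -0.01, -0.99]]
side 53.73271541568817 -0.06341052274658339 [-0.085 -0.51   0.737] [[0.7, -0.72, -0.0], [-0.44, -0.42, -0.79], [0.57, 0.55, -0.61]]
wrist 69.55563554183904 -0.03162494395375475 [ 0.293 -0.555  0.373] [[0.37, -0.93, -0.0], [-0.89, -0.35, 0.28], [-0.26, -0.1, -0.96]]
[[ 3.75358532e-04 -9.60406888e-01 -2.78600913e-01  6.93851315e-02]
 [ 9.99999917e-01  3.16770469e-04  2.55311296e-04 -9.47466446e-04]
 [-1.56950185e-04 -2.78600986e-01  9.60406927e-01 -1.33810899e-01]
 [ 0.00000000e+00  0.00000000e+00  0.00000000e+00  1.00000000e+00]]
```

View pics/top0.png

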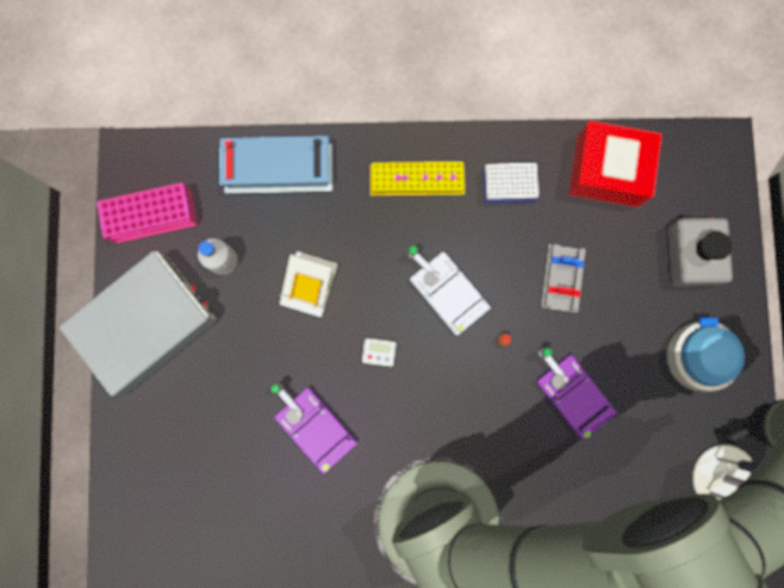

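View pics/side0.png

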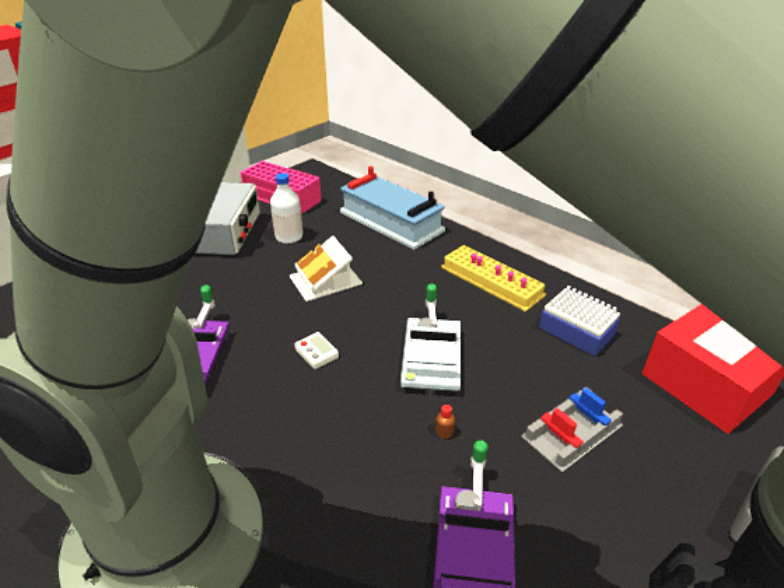

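The top view shows the caster at (450,290), knob (413,250), amber tray on its stand (307,287) with the lip toward the robot, and the rack at (564,278) with the red comb at (564,293). The blue bottle at (215,255) and timer (379,352) stand near the stand. In the side view the caster is at (432,350), the tray at (322,262) and the red comb at (562,425).

```bash
python3 - <<'E'
from h import *
c=cap("top"); im=c["pixels"]; hsv=cv2.cvtColor(im,cv2.COLOR_BGR2HSV)
def blob(lo,hi,box,z,name):
    x0,y0,x1,y1=[int(v/1.4) for v in box]
    m=np.zeros(im.shape[:2],np.uint8); m[y0:y1,x0:x1]=cv2.inRange(hsv,np.array(lo),np.array(hi))[y0:y1,x0:x1]
    k=max(cv2.findContours(m,0,2)[0],key=cv2.contourArea)
    b=cv2.boxPoints(cv2.minAreaRect(k)); P=plane(c,np.r_[b,[b.mean(0)]],z)[:,:2]
    e=P[1]-P[0],P[2]-P[1]
    print(name,"centre",P[4].round(3),"sides",[(round(float(np.hypot(*v)),3),round(float(np.degrees(np.arctan2(v[1],v[0]))),1)) for v in e])
blob((45,80,40),(85,255,255),(400,235,430,262),.078,"knob")
blob((0,0,130),(180,70,255),(405,245,495,338),.035,"caster")
blob((22,60,80),(45,255,255),(445,315,475,340),.03,"mark")
blob((12,120,100),(30,255,255),(280,260,335,310),.05,"tray")
blob((0,0,120),(180,110,255),(275,245,340,320),.02,"stand")
blob((0,120,80),(8,255,255),(540,280,590,302),.061,"red")
blob((100,120,80),(125,255,255),(540,250,590,272),.061,"blue")
blob((0,0,70),(180,60,255),(538,240,592,315),.028,"rack")
E
```

```text
knob centre [0.611 0.043] sides [(0.021, -64.3), (0.017, -155.2)]
caster centre [ 0.531 -0.028] sides [(0.108, -51.1), (0.215, -142.1)]
mark centre [ 0.436 -0.06 ] sides [(0.006, -91.3), (0.006, 178.1)]
tray centre [0.531 0.289] sides [(0.057, -16.6), (0.064, -107.7)]
stand centre [0.548 0.291] sides [(0.136, -16.8), (0.116, -108.1)]
red centre [ 0.512 -0.3  ] sides [(0.018, -11.5), (0.054, -100.0)]
blue centre [ 0.578 -0.307] sides [(0.071, -91.1), (0.019, 176.9)]
rack centre [ 0.549 -0.306] sides [(0.122, -91.1), (0.174, 176.8)]
```

```bash
cat > go.py <<'E'
# go.py x y z yaw_deg [tilt_deg]: remaining twist (rotvec deg, tool axes) and offset (cm, tool axes after the twist, and before)
import sys; from h import *
a=[float(v) for v in sys.argv[1:]]; s=robot.observe(); R=Ro.from_euler("xyz",s["tool_rot"])
y=np.radians(a[3]); t=a[4] if len(a)>4 else 0
G=Ro.from_euler("z",y)*Ro.from_euler("y",-t,degrees=True)*Ro.from_euler("x",np.pi)
d=np.array(a[:3])-s["ee_pos"]
print("t",round(s["time_s"],2),"pos",np.round(s["ee_pos"],4),"twist",np.degrees((R.inv()*G).as_rotvec()).round(2),"off before",(R.inv().apply(d)*100).round(2),"off after",(G.inv().apply(d)*100).round(2),"F",np.round(s["wrist_force"],1),"w",round(s["gripper_width"],4),"gf",round(s["grasp_force"],1))
E
r='{"offset":[4.0,-1.4,-0.2],"twist":[0,0,0]}'
python3 -m handwheel '[{"offset":[4.0,-1.4,-0.2],"twist":[0,0,0]},{"offset":[4.0,-1.4,-0.2],"twist":[0,0,0]},{"offset":[4.0,-1.4,-0.2],"twist":[0,0,0]},{"offset":[4.0,-1.4,-0.2],"twist":[0,0,0]},{"offset":[4.0,-1.4,-0.2],"twist":[0,0,0]}]' -1 40
python3 -m handwheel '[{"offset":[4.0,-1.4,-0.2],"twist":[0,0,0]},{"offset":[4.0,-1.4,-0.2],"twist":[0,0,0]},{"offset":[4.0,-1.4,-0.2],"twist":[0,0,0]},{"offset":[4.0,-1.4,-0.2],"twist":[0,0,0]},{"offset":[0,0,0],"twist":[0,0,0]}]'
python3 go.py 0.545 -0.305 0.26 21.5
python3 -c "
from h import *
import pickle
c=cap('wrist'); pickle.dump(c,open('rack.pkl','wb')); cv2.imwrite('pics/rack.png',c['pixels'])"
python3 go.py 0.50 -0.03 0.26 38
```

```text
time_s: 0.7
ee_pos: [0.3903, -0.4419, 0.2494]
tool_rot: [-3.142, 0.0, 0.375]
wrist_force: [1.0, -0.6, 0.5]
gripper_width: 0.0858
grasp_force: 0.0
time_s: 1.2
ee_pos: [0.522, -0.3273, 0.2572]
tool_rot: [-3.14, -0.003, 0.382]
wrist_force: [-0.5, -0.0, -0.2]
gripper_width: 0.0852
grasp_force: 0.0
t 1.2 pos [ 0.522  -0.3273  0.2572] twist [-0.08 -0.15  0.39] off before [ 2.97 -1.22 -0.27] off after [ 2.96 -1.24 -0.28] F [-0.5 -0.  -0.2] w 0.0852 gf 0.0
t 1.25 pos [ 0.5196 -0.33    0.257 ] twist [ -0.04  -0.05 -16.26] off before [  9.29 -28.59  -0.27] off after [ 16.92 -24.85  -0.3 ] F [-0.1 -1.3 -0.1] w 0.0853 gf 0.0
```

```bash

python3 -m handwheel '[{"offset":[0,0,0],"twist":[0,0,-8.1]},{"offset":[0,0,0],"twist":[0,0,-8.1]},{"offset":[2.1,-3.1,0],"twist":[0,0,0]},{"offset":[2.1,-3.1,0],"twist":[0,0,0]},{"offset":[2.1,-3.1,0],"twist":[0,0,0]}]' >/dev/null
python3 -m handwheel '[{"offset":[2.1,-3.1,0],"twist":[0,0,0]},{"offset":[2.1,-3.1,0],"twist":[0,0,0]},{"offset":[2.1,-3.1,0],"twist":[0,0,0]},{"offset":[2.1,-3.1,0],"twist":[0,0,0]},{"offset":[0,0,0],"twist":[0,0,0]}]' 
python3 -c "
from h import *
import pickle
a=pickle.load(open('rack.pkl','rb'))
c=cap('wrist'); pickle.dump(c,open('caster.pkl','wb')); cv2.imwrite('pics/rc.png',cv2.resize(np.hstack([a['pixels'],c['pixels']]),(800,300)))"
python3 go.py 0.46 0.30 0.28 -17 30
```

```text
time_s: 2.25
ee_pos: [0.5009, -0.0672, 0.2575]
tool_rot: [-3.141, -0.001, 0.662]
wrist_force: [0.1, -0.9, -0.3]
gripper_width: 0.085
grasp_force: 0.0
t 2.3 pos [ 0.5011 -0.0698  0.2575] twist [-14.34  27.65  53.51] off before [ 19.42 -31.74  -2.25] off after [-11.64 -34.16  -9.32] F [ 0.3 -1.4 -0. ] w 0.0856 gf 0.0
```

View pics/rc.png

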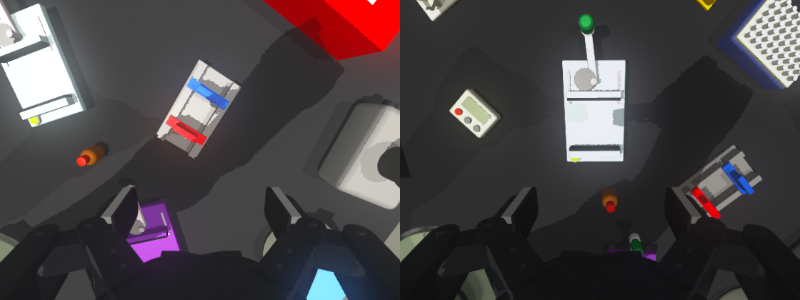

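Left: the rack with the red comb at (187,131); right: the pale caster at (595,110), knob (586,22), jaw (595,96), fixed wall (595,153). Nothing obstructs them.

```bash

python3 -m handwheel '[{"offset":[0,0,0],"twist":[-1.8,3.46,6.69]},{"offset":[0,0,0],"twist":[-1.8,3.46,6.69]},{"offset":[0,0,0],"twist":[-1.8,3.46,6.69]},{"offset":[0,0,0],"twist":[-1.8,3.46,6.69]},{"offset":[0,0,0],"twist":[-1.8,3.46,6.69]}]' >/dev/null
python3 -m handwheel '[{"offset":[0,0,0],"twist":[-1.8,3.46,6.69]},{"offset":[0,0,0],"twist":[-1.8,3.46,6.69]},{"offset":[0,0,0],"twist":[-1.8,3.46,6.69]},{"offset":[0,0,0],"twist":[0,0,0]}]' 
python3 go.py 0.43 0.32 0.24 -17 30
python3 - <<'E'
from h import *
import pickle
c=pickle.load(open('caster.pkl','rb')); im=c['pixels'];hsv=cv2.cvtColor(im,cv2.COLOR_BGR2HSV)
def blob(m,z,box,name):
    M=np.zeros_like(m);x0,y0,x1,y1=box;M[y0:y1,x0:x1]=m[y0:y1,x0:x1]
    k=max(cv2.findContours(M,0,2)[0],key=cv2.contourArea); b=cv2.boxPoints(cv2.minAreaRect(k)); P=plane(c,np.r_[b,[b.mean(0)]],z)[:,:2]
    e=P[1]-P[0],P[2]-P[1]
    print(name,b.round(0).tolist(),"centre",P[4].round(4),"sides",[(round(float(np.hypot(*v)),3),round(float(np.degrees(np.arctan2(v[1],v[0]))),1)) for v in e])
    return P
blob(cv2.inRange(hsv,(0,0,110),(180,70,255)),.03,(215,80,330,235),"caster")
blob(cv2.inRange(hsv,(45,80,40),(85,255,255)),.07,(230,0,300,60),"knob")
blob(cv2.inRange(hsv,(0,0,0),(180,255,60)),.05,(232,195,312,222),"fixedface")
blob(cv2.inRange(hsv,(0,0,0),(180,255,60)),.05,(232,124,312,142),"jawblack")
c=pickle.load(open('rack.pkl','rb')); im=c['pixels'];hsv=cv2.cvtColor(im,cv2.COLOR_BGR2HSV)
blob(cv2.inRange(hsv,(0,120,80),(8,255,255)),.05,(225,150,300,210),"red")
blob(cv2.inRange(hsv,(100,120,80),(125,255,255)),.05,(255,100,330,160),"blue")
cs=pickle.load(open('caster.pkl','rb'))['pixels'][60:240,200:340]; rk=pickle.load(open('rack.pkl','rb'))['pixels'][60:240,200:360]
cv2.imwrite('pics/crop.png',cv2.resize(np.hstack([cs,rk]),None,fx=2.6,fy=2.6,interpolation=cv2.INTER_CUBIC))
E
```

```text
time_s: 3.2
ee_pos: [0.5005, -0.074, 0.2566]
tool_rot: [3.106, -0.474, -0.198]
wrist_force: [-0.1, 0.6, 0.2]
gripper_width: 0.0855
grasp_force: 0.0
t 3.2 pos [ 0.5005 -0.074   0.2566] twist [-0.65  2.74  5.01] off before [-13.81 -37.03  -6.55] off after [-16.65 -35.62  -7.69] F [-0.1  0.6  0.2] w 0.0855 gf 0.0
caster [[227.0, 81.0], [315.0, 78.0], [319.0, 225.0], [231.0, 227.0]] centre [ 0.5239 -0.035 ] sides [(0.098, -50.5), (0.171, -138.5)]
knob [[246.0, 23.0], [266.0, 16.0], [275.0, 43.0], [255.0, 50.0]] centre [0.61   0.0446] sides [(0.02, -35.6), (0.024, -122.3)]Traceback (most recent call last):
  File "<stdin>", line 12, in <module>
  File "<stdin>", line 6, in blob
ValueError: max() iterable argument is empty
```

```bash

python3 -m handwheel '[{"offset":[0,0,0],"twist":[-0.65,2.74,5]},{"offset":[-1.85,-3.96,-0.85],"twist":[0,0,0]},{"offset":[-1.85,-3.96,-0.85],"twist":[0,0,0]},{"offset":[-1.85,-3.96,-0.85],"twist":[0,0,0]},{"offset":[-1.85,-3.96,-0.85],"twist":[0,0,0]}]' >/dev/null
python3 -m handwheel '[{"offset":[-1.85,-3.96,-0.85],"twist":[0,0,0]},{"offset":[-1.85,-3.96,-0.85],"twist":[0,0,0]},{"offset":[-1.85,-3.96,-0.85],"twist":[0,0,0]},{"offset":[-1.85,-3.96,-0.85],"twist":[0,0,0]},{"offset":[-1.85,-3.96,-0.85],"twist":[0,0,0]}]' >/dev/null
python3 -m handwheel '[{"offset":[0,0,0],"twist":[0,0,0]},{"offset":[0,0,0],"twist":[0,0,0]}]' 
python3 go.py 0.43 0.32 0.24 -17 30
python3 - <<'E'
from h import *
import pickle
w=cap('wrist'); pickle.dump(w,open('stand.pkl','wb'))
cs=pickle.load(open('caster.pkl','rb'))['pixels'][60:240,200:340]; rk=pickle.load(open('rack.pkl','rb'))['pixels'][60:240,200:360]
a=cv2.resize(np.hstack([cs,rk]),(560,336)); 
cv2.imwrite('pics/crop.png',np.hstack([cv2.resize(w['pixels'],(448,336)),cv2.resize(a,(350,336))]))
cv2.imwrite('pics/stand.png',w['pixels'])
E
```

```text
time_s: 4.4
ee_pos: [0.4746, 0.0778, 0.2386]
tool_rot: [3.12, -0.487, -0.266]
wrist_force: [-0.0, -0.6, -0.2]
gripper_width: 0.0854
grasp_force: 0.0
t 4.4 pos [0.4746 0.0778 0.2386] twist [0.38 2.07 1.57] off before [ -9.36 -22.08  -5.6 ] off after [ -9.75 -21.86  -5.8 ] F [-0.  -0.6 -0.2] w 0.0854 gf 0.0
```

View pics/stand.png

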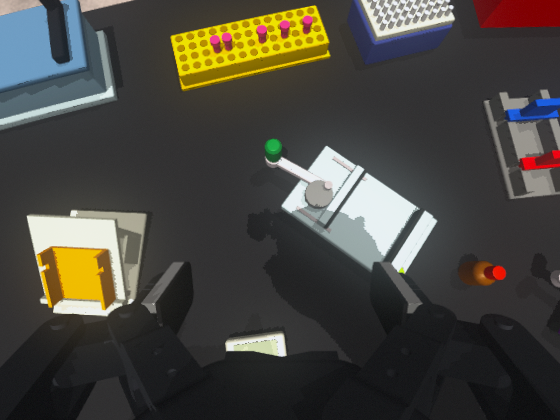

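The wrist picture shows tray and stand at (80,270), slots at the uphill end; the move fell short (rows were cut by joint speed), so I carry on with smaller rows.

```bash

python3 -m handwheel '[{"offset":[0,0,0],"twist":[0.38,2.07,1.57]},{"offset":[-1.2,-2.7,-0.7],"twist":[0,0,0]},{"offset":[-1.2,-2.7,-0.7],"twist":[0,0,0]},{"offset":[-1.2,-2.7,-0.7],"twist":[0,0,0]},{"offset":[-1.2,-2.7,-0.7],"twist":[0,0,0]}]' >/dev/null
python3 -m handwheel '[{"offset":[-1.2,-2.7,-0.7],"twist":[0,0,0]},{"offset":[-1.2,-2.7,-0.7],"twist":[0,0,0]},{"offset":[-1.2,-2.7,-0.7],"twist":[0,0,0]},{"offset":[-1.2,-2.7,-0.7],"twist":[0,0,0]}]' >/dev/null
python3 -m handwheel '[{"offset":[0,0,0],"twist":[0,0,0]},{"offset":[0,0,0],"twist":[0,0,0]}]' 
python3 go.py 0.43 0.32 0.24 -17 30
python3 - <<'E'
from h import *
import pickle
w=cap('wrist'); pickle.dump(w,open('stand.pkl','wb'))
cs=pickle.load(open('caster.pkl','rb'))['pixels'][60:240,200:340]; rk=pickle.load(open('rack.pkl','rb'))['pixels'][60:240,200:360]
a=np.vstack([cv2.resize(cs,(233,300)),cv2.resize(rk,(233,262))])
cv2.imwrite('pics/crop.png',np.hstack([cv2.resize(w['pixels'],(560,420)),cv2.resize(a,(233,420))]))
E
```

```text
time_s: 5.55
ee_pos: [0.4332, 0.3154, 0.2394]
tool_rot: [-3.14, -0.523, -0.303]
wrist_force: [1.0, -0.7, -0.0]
gripper_width: 0.0854
grasp_force: 0.0
t 5.55 pos [0.4332 0.3154 0.2394] twist [ 0.09  0.02 -0.3 ] off before [-0.36 -0.34 -0.27] off after [-0.35 -0.35 -0.27] F [ 1.  -0.7 -0. ] w 0.0854 gf 0.0
```

View pics/crop.png

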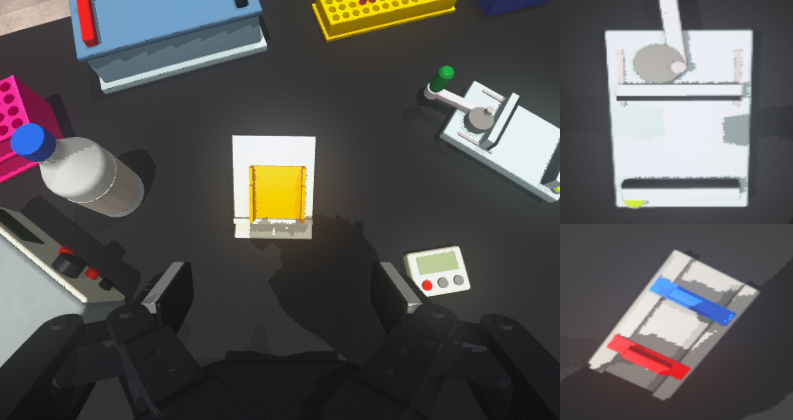

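The wrist picture shows the tray at (249..306, 166..221), the board's top edge at row 136 (233..315), lip at row 221-238; insets give caster and red comb cleanly.

```bash
python3 - <<'E'
from h import *
import pickle
c=pickle.load(open('stand.pkl','rb')); im=c['pixels'];hsv=cv2.cvtColor(im,cv2.COLOR_BGR2HSV)
def quad(m,box):
    M=np.zeros_like(m);x0,y0,x1,y1=box;M[y0:y1,x0:x1]=m[y0:y1,x0:x1]
    k=max(cv2.findContours(M,0,2)[0],key=cv2.contourArea); return cv2.boxPoints(cv2.minAreaRect(k)),k.reshape(-1,2)
tq,k=quad(cv2.inRange(hsv,(12,130,90),(32,255,255)),(225,140,330,235)); print("tray",tq.round(1).tolist())
sq,k2=quad(cv2.inRange(hsv,(0,0,110),(180,70,255))|cv2.inRange(hsv,(12,130,90),(32,255,255)),(215,120,335,245)); print("stand",sq.round(1).tolist())
top=k2[k2[:,1]<k2[:,1].min()+3]; E=np.array([[top[:,0].min(),136],[top[:,0].max(),136.]],float); 
E=np.array([[k2[k2[:,1]<142][:,0].min(),k2[:,1].min()],[k2[k2[:,1]<142][:,0].max(),k2[:,1].min()+1.]])
P=plane(c,E,.075); v=P[1]-P[0]; up=np.cross([0,0,1.],-v if v[1]>0 else v); 
print("edge",P.round(4),np.linalg.norm(v)); v/=np.linalg.norm(v); up=np.array([-v[1],v[0],0]); up*=np.sign(up[0]); print("yaw",np.degrees(np.arctan2(up[1],up[0])))
n=-.5*up+np.array([0,0,.866]); s=.866*up+np.array([0,0,.5])
o,d=ray(c,tq)
for h in(0.022,0):
    p0=P.mean(0)+h*n; X=o+d*((n@(p0-o))/(d@n))[:,None]
    print(h,"along slope",((X-P.mean(0))@s).round(4),"across",((X-P.mean(0))@v).round(4))
E
```

```text
tray [[249.0, 166.0], [305.0, 166.0], [305.0, 223.0], [249.0, 223.0]]
stand [[232.0, 135.0], [315.0, 135.0], [315.0, 238.0], [232.0, 238.0]]
edge [[0.6043 0.3216 0.075 ]
 [0.5747 0.2309 0.075 ]] 0.09541388140450341
yaw -18.0952981369699
0.022 along slope [-0.0325 -0.0317 -0.098  -0.0989] across [-0.0262  0.0358  0.038  -0.0274]
0 along slope [-0.0354 -0.0346 -0.1052 -0.1062] across [-0.0287  0.0374  0.0397 -0.03  ]
```

```bash
python3 - <<'E'
import numpy as np
P=np.array([.5895,.27625,.075]);y=np.radians(-17.7);up=np.array([np.cos(y),np.sin(y),0]);v=np.array([np.sin(y),-np.cos(y),0])
n=-.5*up+np.array([0,0,.866]); s=.866*up+np.array([0,0,.5])
T=P-.0645*s+.005*v; print("tray",T,"hover",T+.08*n,"grasp",T+.009*n)
E
python3 go.py 0.4955 0.2996 0.1121 -17.7 30
```

```text
tray [0.53476702 0.28846907 0.04275   ] hover [0.49666056 0.30063039 0.11203   ] grasp [0.53048005 0.28983722 0.050544  ]
t 5.6 pos [0.4332 0.3149 0.2395] twist [-0.26  0.03  0.24] off before [-0.82 -0.38 14.24] off after [-0.83 -0.44 14.23] F [-0.3 -0.1 -0.2] w 0.0858 gf 0.0
```

```bash

python3 -m handwheel '[{"offset":[-0.17,-0.09,3],"twist":[0,0,0]},{"offset":[-0.17,-0.09,3],"twist":[0,0,0]},{"offset":[-0.17,-0.09,3],"twist":[0,0,0]},{"offset":[-0.17,-0.09,3],"twist":[0,0,0]},{"offset":[-0.17,-0.09,2],"twist":[0,0,0]}]' >/dev/null
python3 -m handwheel '[{"offset":[0,0,0],"twist":[0,0,0]},{"offset":[0,0,0],"twist":[0,0,0]}]' >/dev/null
python3 go.py 0.5305 0.2898 0.0505 -17.7 30
python3 - <<'E'
from h import *
w=cap('wrist'); cv2.imwrite('pics/hov.png',w['pixels'])
X=robot.observe(); 
E
```

```text
t 6.3 pos [0.494  0.3015 0.1149] twist [-0.3  -0.    0.22] off before [0.1  0.04 7.49] off after [0.11 0.   7.49] F [-0.  -0.3  0.5] w 0.0857 gf 0.0
```

View pics/hov.png

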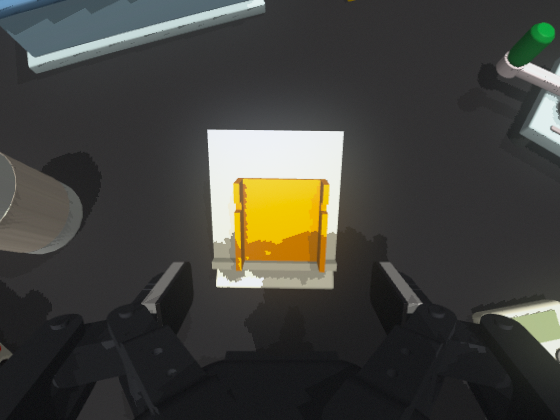

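The tray is at (235..328,178..270), centred between the pads and square. I descend and grip.

```bash

python3 -m handwheel '[{"offset":[0,0,2],"twist":[0,0,0]},{"offset":[0,0,2],"twist":[0,0,0]},{"offset":[0.1,0,2],"twist":[0,0,0]},{"offset":[0,0,1.4],"twist":[0,0,0]},{"offset":[0,0,0],"twist":[0,0,0]}]' >/dev/null
python3 go.py 0.5305 0.2898 0.0505 -17.7 30
python3 -m handwheel '[{"offset":[0,0,0],"twist":[0,0,0]},{"offset":[0,0,0],"twist":[0,0,0]},{"offset":[0,0,0],"twist":[0,0,0]},{"offset":[0,0,0],"twist":[0,0,0]},{"offset":[0,0,0],"twist":[0,0,0]}]' 1 35
python3 go.py 0.5305 0.2898 0.0505 -17.7 30
```

```text
t 6.85 pos [0.5251 0.2932 0.057 ] twist [-0.32  0.09  0.3 ] off before [0.21 0.17 0.87] off after [0.21 0.16 0.87] F [-0.3  0.3  1. ] w 0.0855 gf 0.0
time_s: 7.35
ee_pos: [0.5247, 0.2936, 0.0581]
tool_rot: [-3.138, -0.522, -0.303]
wrist_force: [-6.6, 0.7, 8.9]
gripper_width: 0.0628
grasp_force: 35.2
t 7.35 pos [0.5247 0.2936 0.0581] twist [-0.38  0.12  0.31] off before [0.2  0.2  0.99] off after [0.2  0.19 0.99] F [-6.6  0.7  8.9] w 0.0628 gf 35.2
```

```bash

python3 -m handwheel '[{"offset":[0,0,-1],"twist":[0,0,0]},{"offset":[0,0,-2.5],"twist":[0,0,0]},{"offset":[0,0,-3],"twist":[0,0,0]},{"offset":[0,0,-3],"twist":[0,0,0]},{"offset":[0,0,-3],"twist":[0,0,0]}]' 
python3 - <<'E'
from h import *
w=cap('wrist'); cv2.imwrite('pics/held.png',w['pixels'])
E
python3 go.py 0.47 0.06 0.20 39.5
```

```text
time_s: 7.85
ee_pos: [0.4642, 0.3114, 0.1671]
tool_rot: [-3.139, -0.521, -0.303]
wrist_force: [0.4, 0.9, -0.8]
gripper_width: 0.0621
grasp_force: 39.1
t 7.9 pos [0.4633 0.3129 0.1697] twist [ 14.57 -27.51 -55.44] off before [ 8.6  23.95  1.34] off after [-15.57  19.94  -3.03] F [3.3 5.4 4.5] w 0.0624 gf 39.1
```

View pics/held.png

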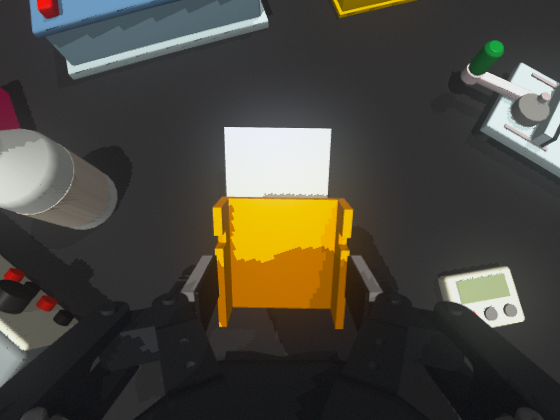

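The tray is held square between the pads: front wall ends at (213..352,198), rear ends (222..341,327), slots at row 240.

```bash
python3 - <<'E'
from h import *
c=cap('wrist'); M=np.array(c["mount"]); K,D=KD(c)
uv=np.array([[213,200],[353,200],[222,326],[341,326],[245,308],[318,308],[232,198],[335,198]],float)
p=cv2.undistortPoints(uv.reshape(-1,1,2),K,D).reshape(-1,2); d=np.c_[p,np.ones(8)]@M[:3,:3].T; o=M[:3,3]
for z in np.arange(-.03,.021,.005):
    X=o+d*((z-o[2])/d[:,2])[:,None]; print(round(z,3),"wF %.4f wR %.4f"%(X[1,1]-X[0,1],X[3,1]-X[2,1]),"xF %.4f xR %.4f"%(X[0,0],X[2,0]),"floor x %.4f y %.4f"%(X[4,0],X[:2,1].mean()),"floorF %.4f"%X[6,0])
E
```

```text
-0.03 wF 0.0500 wR 0.0485 xF 0.0431 xR -0.0097 floor x -0.0012 y 0.0007 floorF 0.0438
-0.025 wF 0.0523 wR 0.0508 xF 0.0419 xR -0.0134 floor x -0.0045 y 0.0007 floorF 0.0426
-0.02 wF 0.0547 wR 0.0531 xF 0.0406 xR -0.0172 floor x -0.0079 y 0.0007 floorF 0.0414
-0.015 wF 0.0571 wR 0.0554 xF 0.0394 xR -0.0209 floor x -0.0112 y 0.0008 floorF 0.0402
-0.01 wF 0.0595 wR 0.0577 xF 0.0382 xR -0.0247 floor x -0.0146 y 0.0008 floorF 0.0390
-0.005 wF 0.0619 wR 0.0600 xF 0.0369 xR -0.0284 floor x -0.0179 y 0.0008 floorF 0.0378
0.0 wF 0.0643 wR 0.0623 xF 0.0357 xR -0.0322 floor x -0.0213 y 0.0009 floorF 0.0366
0.005 wF 0.0667 wR 0.0647 xF 0.0345 xR -0.0359 floor x -0.0246 y 0.0009 floorF 0.0354
0.01 wF 0.0691 wR 0.0670 xF 0.0332 xR -0.0397 floor x -0.0280 y 0.0009 floorF 0.0342
0.015 wF 0.0714 wR 0.0693 xF 0.0320 xR -0.0435 floor x -0.0313 y 0.0010 floorF 0.0330
0.02 wF 0.0738 wR 0.0716 xF 0.0308 xR -0.0472 floor x -0.0346 y 0.0010 floorF 0.0318
```

```bash

python3 -m handwheel '[{"offset":[0,0,-1],"twist":[1.82,-3.44,-6.93]},{"offset":[0,0,-1],"twist":[1.82,-3.44,-6.93]},{"offset":[0,0,-1],"twist":[1.82,-3.44,-6.93]},{"offset":[0,0,-1],"twist":[1.82,-3.44,-6.93]},{"offset":[0,0,0],"twist":[1.82,-3.44,-6.93]}]' >/dev/null
python3 -m handwheel '[{"offset":[0,0,0],"twist":[1.82,-3.44,-6.93]},{"offset":[0,0,0],"twist":[1.82,-3.44,-6.93]},{"offset":[0,0,0],"twist":[1.82,-3.44,-6.93]},{"offset":[0,0,0],"twist":[0,0,0]},{"offset":[0,0,0],"twist":[0,0,0]}]' 
python3 go.py 0.465 -0.095 0.24 39.5
```

```text
time_s: 8.95
ee_pos: [0.4495, 0.3142, 0.2016]
tool_rot: [3.139, 0.001, 0.684]
wrist_force: [-0.6, -0.1, -1.2]
gripper_width: 0.0621
grasp_force: 39.1
t 8.95 pos [0.4495 0.3142 0.2016] twist [ 0.17  0.07 -0.33] off before [-24.65  32.71  -3.71] off after [-24.83  32.56  -3.84] F [-0.6 -0.1 -1.2] w 0.0621 gf 39.1
```

```bash

for i in 1 2 3; do python3 -m handwheel '[{"offset":[-1.6,2.1,-0.24],"twist":[0,0,0]},{"offset":[-1.6,2.1,-0.24],"twist":[0,0,0]},{"offset":[-1.6,2.1,-0.24],"twist":[0,0,0]},{"offset":[-1.6,2.1,-0.24],"twist":[0,0,0]},{"offset":[-1.6,2.1,-0.24],"twist":[0,0,0]}]' >/dev/null; done
python3 -m handwheel '[{"offset":[0,0,0],"twist":[0,0,0]},{"offset":[0,0,0],"twist":[0,0,0]}]' >/dev/null
python3 - <<'E'
from h import *
import pickle
w=cap('wrist'); pickle.dump(w,open('c2.pkl','wb')); cv2.imwrite('pics/c2.png',cv2.resize(w['pixels'],(784,588)))
E
python3 go.py 0.465 -0.095 0.24 39.5
```

```text
t 10.7 pos [ 0.4637 -0.0799  0.2382] twist [ 0.09  0.13 -0.13] off before [-0.86  1.25 -0.17] off after [-0.86  1.25 -0.18] F [-0.3  0.1 -1.2] w 0.0622 gf 39.1
```

View pics/c2.png

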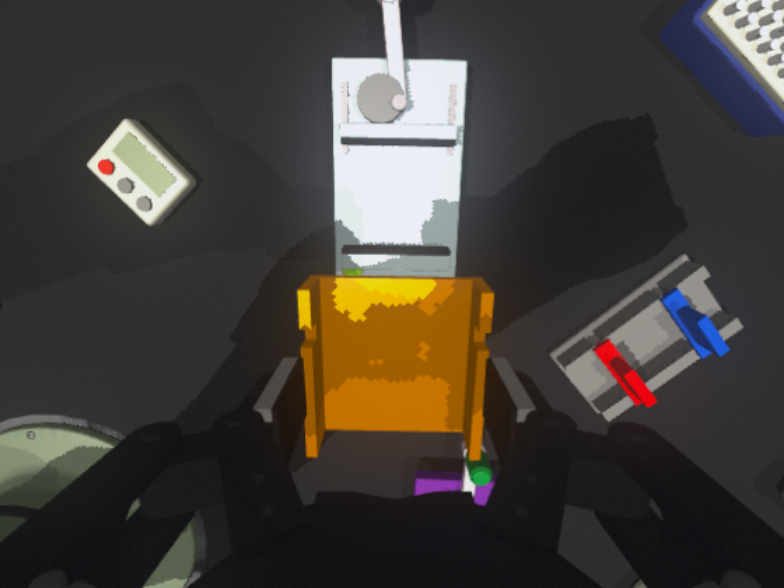

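The far bed corners are at (333,59),(467,61), near ones (336,276),(457,277); jaw face foot row 146, fixed face foot row 246 (columns 342-450); red comb (625,374).

```bash
python3 - <<'E'
from h import *
import pickle
c=pickle.load(open('c2.pkl','rb'))
def P(uv,z): return plane(c,np.array(uv,float)/1.4,z)[:,:2]
C=P([[333,59],[467,61],[457,277],[336,276]],.03); print(C.round(4))
y=[np.degrees(np.arctan2(*(C[a]-C[b])[::-1])) for a,b in((0,3),(1,2))]; v=C[0]-C[1]; w=C[3]-C[2]; print("yaw sides",y,"ends",np.degrees(np.arctan2(v[1],v[0]))-90,np.degrees(np.arctan2(w[1],w[0]))-90,"len",np.linalg.norm(v),np.linalg.norm(w),np.linalg.norm(C[0]-C[3]))
ya=np.radians(np.mean(y)); ex=np.array([np.cos(ya),np.sin(ya)]); ey=np.array([-ex[1],ex[0]])
O=C.mean(0)-.022*ex; print("origin",O)
for n,uv,z in(("jaw foot -> .046",[[343,146],[455,146]],.03),("fixed foot -> -.032",[[343,246],[450,246]],.03),("fixed top -> -.032",[[343,255],[450,255]],.05)):
    q=P(uv,z)-O; print(n,(q@ex).round(4),(q@ey).round(4))
g=(C-O); print("corners",(g@ex).round(4),(g@ey).round(4))
K=P([[597,347],[609,341],[655,400],[643,407]],.033)
print("red bar box",K.round(4))
E
```

```text
[[ 0.5518  0.0501]
 [ 0.6129 -0.0263]
 [ 0.4866 -0.1284]
 [ 0.4237 -0.0501]]
yaw sides [np.float64(38.028245154806946), np.float64(38.95910506287425)] ends 38.57667639361301 38.7900066426661 len 0.09783595338483168 0.10047757388083729 0.1627099427192593
origin [ 0.50153237 -0.05236811]
jaw foot -> .046 [0.0428 0.044 ] [ 0.0426 -0.0431]
fixed foot -> -.032 [-0.0344 -0.0332] [ 0.044  -0.0431]
fixed top -> -.032 [-0.038  -0.0369] [ 0.0418 -0.0407]
corners [ 0.1032  0.1033 -0.059  -0.0595] [ 0.0489 -0.0489 -0.0502  0.0502]
red bar box [[ 0.5177 -0.2641]
 [ 0.5282 -0.2682]
 [ 0.5158 -0.3449]
 [ 0.504  -0.3417]]
```

```bash
python3 go.py 0.501 -0.0526 0.10 38.6; sleep 0
python3 -m handwheel '[{"offset":[0.9,0.16,2.6],"twist":[0,0,0.6]},{"offset":[0.9,0.16,2.6],"twist":[0,0,0]},{"offset":[0.9,0.16,2.6],"twist":[0,0,0]},{"offset":[0.9,0.16,2.6],"twist":[0,0,0]},{"offset":[0.9,0.16,2.6],"twist":[0,0,0]}]' >/dev/null
python3 -m handwheel '[{"offset":[0,0,0],"twist":[0,0,0]},{"offset":[0,0,0],"twist":[0,0,0]}]' >/dev/null
python3 go.py 0.501 -0.0526 0.05 38.6
```

```text
t 10.7 pos [ 0.4637 -0.0799  0.2382] twist [0.09 0.13 0.77] off before [ 4.65  0.23 13.81] off after [ 4.62  0.19 13.82] F [-0.3  0.1 -1.2] w 0.0622 gf 39.1
t 11.4 pos [ 0.5035 -0.0586  0.1087] twist [0.07 0.18 0.24] off before [ 0.2  -0.63  5.87] off after [ 0.18 -0.63  5.87] F [-0.4  0.6 -0.2] w 0.0627 gf 39.1
```

```bash

python3 -m handwheel '[{"offset":[0.18,-0.6,0.9],"twist":[0,0,0.2]},{"offset":[0,0,1.5],"twist":[0,0,0]},{"offset":[0,0,1.5],"twist":[0,0,0]},{"offset":[0,0,0.8],"twist":[0,0,0]},{"offset":[0,0,0],"twist":[0,0,0]}]' >/dev/null
python3 go.py 0.501 -0.0526 0.048 38.6
python3 -m handwheel '[{"offset":[0,0,0.5],"twist":[0,0,0]},{"offset":[0,0,0.4],"twist":[0,0,0]},{"offset":[0,0,0.2],"twist":[0,0,0]},{"offset":[0,0,0],"twist":[0,0,0]}]' >/dev/null
python3 go.py 0.501 -0.0526 0.048 38.6
```

```text
t 11.9 pos [ 0.5012 -0.053   0.0612] twist [0.05 0.14 0.03] off before [ 0.01 -0.04  1.32] off after [ 0.01 -0.04  1.32] F [-0.1  0.1 -0.7] w 0.0622 gf 39.1
t 12.3 pos [ 0.5017 -0.0533  0.0504] twist [0.08 0.11 0.03] off before [-0.01 -0.09  0.24] off after [-0.01 -0.09  0.24] F [0.1 0.1 0.2] w 0.0624 gf 39.1
```

```bash

python3 -m handwheel '[{"offset":[0,0,0.2],"twist":[0,0,0]},{"offset":[0,0,0.15],"twist":[0,0,0]},{"offset":[0,0,0],"twist":[0,0,0]}]' >/dev/null
python3 go.py 0.501 -0.0526 0.048 38.6
python3 -m handwheel '[{"offset":[0,0,0.1],"twist":[0,0,0]},{"offset":[0,0,0.1],"twist":[0,0,0]},{"offset":[0,0,0],"twist":[0,0,0]}]' >/dev/null
python3 go.py 0.501 -0.0526 0.048 38.6
```

```text
t 12.6 pos [ 0.5023 -0.0532  0.0478] twist [0.11 0.02 0.03] off before [-0.07 -0.13 -0.02] off after [-0.07 -0.13 -0.02] F [-1.8  1.2 19.7] w 0.0621 gf 48.9
t 12.9 pos [ 0.5027 -0.0533  0.0469] twist [ 0.12 -0.07  0.01] off before [-0.09 -0.16 -0.11] off after [-0.09 -0.16 -0.11] F [-8.9  4.2 52.6] w 0.0621 gf 54.5
```

```bash

python3 -m handwheel '[{"offset":[0,0,-0.25],"twist":[0,0,0]},{"offset":[0,0,0],"twist":[0,0,0]}]' >/dev/null
python3 go.py 0.501 -0.0526 0.048 38.6
python3 -m handwheel '[{"offset":[0,0,0],"twist":[0,0,0]},{"offset":[0,0,0],"twist":[0,0,0]},{"offset":[0,0,0],"twist":[0,0,0]},{"offset":[0,0,0],"twist":[0,0,0]}]' -1
python3 -m handwheel '[{"offset":[0,0,-1.5],"twist":[0,0,0]},{"offset":[-1,0,-3],"twist":[0,0,0]},{"offset":[-1,0,-3],"twist":[0,0,0]},{"offset":[-1,0,-3],"twist":[0,0,0]},{"offset":[-1,0,-3],"twist":[0,0,0]}]' >/dev/null
python3 -m handwheel '[{"offset":[0,0,-1],"twist":[0,0,0]},{"offset":[0,0,0],"twist":[0,0,0]}]'
python3 - <<'E'
from h import *
import pickle
w=cap('wrist'); pickle.dump(w,open('c3.pkl','wb')); cv2.imwrite('pics/c3.png',cv2.resize(w['pixels'],(784,588)))
E
```

```text
t 13.1 pos [ 0.5019 -0.0533  0.0478] twist [0.1  0.08 0.04] off before [-0.03 -0.11 -0.02] off after [-0.03 -0.11 -0.02] F [-0.2 -0.4 -0.2] w 0.0623 gf 48.9
time_s: 13.5
ee_pos: [0.5015, -0.0533, 0.0472]
tool_rot: [3.14, 0.002, 0.674]
wrist_force: [0.3, -0.2, -0.2]
gripper_width: 0.0854
grasp_force: 0.0
time_s: 14.2
ee_pos: [0.4712, -0.0777, 0.1934]
tool_rot: [3.139, -0.0, 0.675]
wrist_force: [0.4, 0.2, -1.3]
gripper_width: 0.0857
grasp_force: 0.0
```

View pics/c3.png

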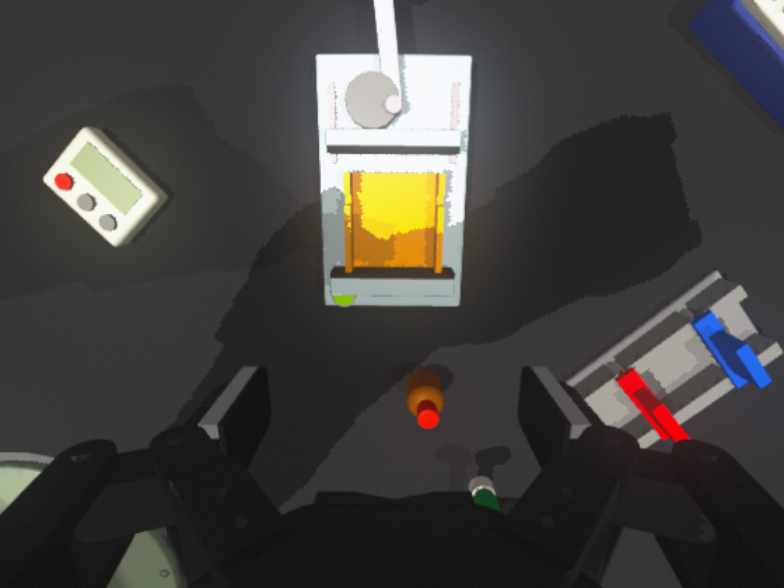

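The tray lies flat and square between the walls, (345..445,172..272), slots toward the jaw. The knob is off the top of the frame; next I hover above it.

```bash
python3 go.py 0.61 0.0446 0.165 38.6
python3 -m handwheel '[{"offset":[3.1,-0.15,0.3],"twist":[0,0,0]},{"offset":[3.1,-0.15,0.3],"twist":[0,0,0]},{"offset":[3.1,-0.15,0.3],"twist":[0,0,0]},{"offset":[3.1,-0.15,0.3],"twist":[0,0,0]},{"offset":[3.1,-0.15,0.3],"twist":[0,0,0]}]' >/dev/null
python3 -m handwheel '[{"offset":[2.9,-0.1,1.3],"twist":[0,0,0]},{"offset":[0,0,0],"twist":[0,0,0]},{"offset":[0,0,0],"twist":[0,0,0]}]' >/dev/null
python3 - <<'E'
from h import *
import pickle
c=pickle.load(open('c3.pkl','rb'))
C=plane(c,np.array([[316,56],[473,56],[460,305],[325,305.]])/1.4,.03)[:,:2]
ex=C[0]-C[3]+C[1]-C[2]; print("yaw",np.degrees(np.arctan2(ex[1],ex[0]))); ex/=np.linalg.norm(ex); O=C.mean(0)-.022*ex; ey=np.array([-ex[1],ex[0]]); print("O",O,((C-O)@ex).round(4))
T=plane(c,np.array([[345,172],[445,172],[444,272],[346,272.]])/1.4,.05)[:,:2]; print("tray x,y top corners",((T-O)@ex).round(4),((T-O)@ey).round(4))
w=cap('wrist'); pickle.dump(w,open('k.pkl','wb')); hsv=cv2.cvtColor(w['pixels'],cv2.COLOR_BGR2HSV)
m=cv2.inRange(hsv,(45,80,40),(85,255,255)); k=sorted(cv2.findContours(m,0,2)[0],key=cv2.contourArea)[-2:]
for q in k:
    b=cv2.boxPoints(cv2.minAreaRect(q)); (u,v),r=cv2.minEnclosingCircle(q); ps=[plane(w,[[u,v]],z)[0,:2] for z in(.065,.078)]
    print("green",cv2.contourArea(q),(u,v),r,b.round(0).tolist(),[(p.round(4),((p-O-.073*ex)@np.c_[ex,ey]).round(4)) for p in ps])
E
python3 go.py 0.61 0.0446 0.165 38.6
```

```text
t 14.25 pos [ 0.4708 -0.0774  0.1923] twist [0.09 0.07 0.08] off before [18.49 -0.83  2.71] off after [18.49 -0.85  2.73] F [ 0.3 -0.1 -0.3] w 0.085 gf 0.0
yaw 38.18932397620963
O [ 0.50009455 -0.05283892] [ 0.1041  0.105  -0.0602 -0.0609]
tray x,y top corners [ 0.0331  0.0336 -0.0309 -0.0314] [ 0.0306 -0.0323 -0.0343  0.0314]
green 590.0 (282.0517272949219, 210.36207580566406) 15.48522663116455 [[271.0, 195.0], [295.0, 195.0], [295.0, 225.0], [271.0, 225.0]] [(array([0.6109, 0.0465]), array([0.0755, 0.0096])), (array([0.6138, 0.0489]), array([0.0792, 0.0097]))]
t 15.1 pos [0.6081 0.043  0.1627] twist [0.04 0.24 0.01] off before [ 0.24 -0.01 -0.23] off after [ 0.25 -0.01 -0.23] F [ 0.5 -0.1  0. ] w 0.085 gf 0.0
```

```bash

python3 -m handwheel '[{"offset":[0.42,-0.1,2.2],"twist":[0,0,0]},{"offset":[0,0,2.2],"twist":[0,0,0]},{"offset":[0,0,2.2],"twist":[0,0,0]},{"offset":[0,0,2.2],"twist":[0,0,0]},{"offset":[0,0,1.3],"twist":[0,0,0]}]' >/dev/null
python3 -m handwheel '[{"offset":[0,0,0],"twist":[0,0,0]},{"offset":[0,0,0],"twist":[0,0,0]}]' >/dev/null
python3 go.py 0.611 0.0465 0.06 38.6
python3 -m handwheel '[{"offset":[0,0,0],"twist":[0,0,0]},{"offset":[0,0,0],"twist":[0,0,0]},{"offset":[0,0,0],"twist":[0,0,0]},{"offset":[0,0,0],"twist":[0,0,0]},{"offset":[0,0,0],"twist":[0,0,0]}]' 1 30 >/dev/null
python3 -m handwheel '[{"offset":[0,0,0],"twist":[0,0,0]},{"offset":[0,0,0],"twist":[0,0,0]}]'
python3 go.py 0.611 0.0465 0.06 38.6
```

```text
t 15.8 pos [0.6116 0.0463 0.0637] twist [0.09 0.11 0.  ] off before [-0.03 -0.05  0.37] off after [-0.03 -0.05  0.37] F [ 0.3  0.1 -0.1] w 0.0856 gf 0.0
time_s: 16.5
ee_pos: [0.6116, 0.0468, 0.0633]
tool_rot: [3.14, 0.002, 0.674]
wrist_force: [-0.6, 0.4, 6.1]
gripper_width: 0.0189
grasp_force: 30.1
t 16.5 pos [0.6116 0.0468 0.0633] twist [0.08 0.09 0.04] off before [-0.07 -0.02  0.33] off after [-0.07 -0.02  0.33] F [-0.6  0.4  6.1] w 0.0189 gf 30.1
```

```bash

python3 -m handwheel '[{"offset":[-0.13,-0.74,0],"twist":[0,0,0]},{"offset":[-0.2,-0.72,0],"twist":[0,0,0]},{"offset":[-0.27,-0.7,0],"twist":[0,0,0]},{"offset":[-0.34,-0.67,0],"twist":[0,0,0]},{"offset":[-0.4,-0.63,0],"twist":[0,0,0]}]'
python3 -m handwheel '[{"offset":[-0.47,-0.59,0],"twist":[0,0,0]},{"offset":[-0.52,-0.54,0],"twist":[0,0,0]},{"offset":[-0.57,-0.48,0],"twist":[0,0,0]},{"offset":[-0.62,-0.42,0],"twist":[0,0,0]},{"offset":[-0.66,-0.36,0],"twist":[0,0,0]}]'
cat > lev.py <<'E'
from h import *
s=robot.observe();y=np.radians(38.4);ex=np.array([np.cos(y),np.sin(y)]);ey=np.array([-ex[1],ex[0]]);p=np.array(s["ee_pos"][:2])-[.5001,-.0528]-.073*ex
print("theta",np.arctan2(p@ey,p@ex),"r",np.hypot(*p),"F",np.round(s["wrist_force"],1),"w",s["gripper_width"])
E
python3 lev.py
```

```text
time_s: 17.0
ee_pos: [0.5802, 0.0651, 0.0634]
tool_rot: [3.138, 0.001, 0.675]
wrist_force: [5.5, -0.7, 2.5]
gripper_width: 0.0187
grasp_force: 30.1
time_s: 17.5
ee_pos: [0.5433, 0.0659, 0.0635]
tool_rot: [3.138, 0.0, 0.674]
wrist_force: [7.0, -1.8, 1.8]
gripper_width: 0.0188
grasp_force: 30.5
theta 1.088820148844123 r 0.07470905773163752 F [ 7.  -1.8  1.8] w 0.018764000796144
```

```bash

python3 -m handwheel '[{"offset":[-0.69,-0.29,0],"twist":[0,0,0]},{"offset":[-0.72,-0.22,0],"twist":[0,0,0]},{"offset":[-0.73,-0.15,0],"twist":[0,0,0]},{"offset":[-0.74,-0.08,0],"twist":[0,0,0]},{"offset":[0,0,0],"twist":[0,0,0]}]' >/dev/null
python3 lev.py
python3 -m handwheel '[{"offset":[-0.3,0,0],"twist":[0,0,0]},{"offset":[0,0,0],"twist":[0,0,0]}]'>/dev/null
python3 lev.py
```

```text
theta 1.4835435913770716 r 0.07392856238517612 F [ 8.8 -0.2 -4.3] w 0.0186436287186916
theta 1.4910371655769936 r 0.07385527809329132 F [19.4  8.4 -9.3] w 0.018607808608215155
```

```bash

python3 -m handwheel '[{"offset":[0.3,0,0],"twist":[0,0,0]},{"offset":[0,0,0],"twist":[0,0,0]}]'>/dev/null
python3 -m handwheel '[{"offset":[0,0,0],"twist":[0,0,0]},{"offset":[0,0,0],"twist":[0,0,0]},{"offset":[0,0,0],"twist":[0,0,0]},{"offset":[0,0,0],"twist":[0,0,0]}]' -1 >/dev/null
python3 lev.py
python3 -m handwheel '[{"offset":[0,0,-2],"twist":[0,0,0]},{"offset":[0,0,-3],"twist":[0,0,0]},{"offset":[0,0,-3],"twist":[0,0,0]},{"offset":[0,0,-3],"twist":[0,0,0]},{"offset":[0,0,-3],"twist":[0,0,0]}]' >/dev/null
python3 -m handwheel '[{"offset":[0,0,0],"twist":[0,0,0]},{"offset":[0,0,0],"twist":[0,0,0]}]' >/dev/null
python3 -c "
from h import *
s=robot.observe();print(np.round(s['q'],2))"
python3 go.py 0.48 -0.29 0.23 80
```

```text
theta 1.5035073031889485 r 0.07471556184763482 F [0.1 0.5 0.2] w 0.07552544774346434
[-0.76  0.51  0.75  1.94 -0.45  0.86 -0.67]
t 19.5 pos [0.5152 0.0547 0.2033] twist [ 4.000e-02  9.000e-02 -4.134e+01] off before [-24.29  24.72  -2.61] off after [-34.56   2.52  -2.67] F [-0.8  0.2  0.1] w 0.0855 gf 0.0
```

```bash

python3 -m handwheel '[{"offset":[0,0,0],"twist":[0,0,-8.27]},{"offset":[0,0,0],"twist":[0,0,-8.27]},{"offset":[0,0,0],"twist":[0,0,-8.27]},{"offset":[0,0,0],"twist":[0,0,-8.27]},{"offset":[0,0,0],"twist":[0,0,-8.27]}]' >/dev/null
for i in 1 2; do python3 -m handwheel '[{"offset":[-2.95,0.53,0],"twist":[0,0,0]},{"offset":[-2.95,0.53,0],"twist":[0,0,0]},{"offset":[-2.95,0.53,0],"twist":[0,0,0]},{"offset":[-2.95,0.53,0],"twist":[0,0,0]},{"offset":[-2.95,0.53,0],"twist":[0,0,0]}]' >/dev/null; done
python3 -m handwheel '[{"offset":[-2.95,0.53,0],"twist":[0,0,0]},{"offset":[-2.95,0.53,0],"twist":[0,0,0]},{"offset":[0,0,0],"twist":[0,0,0]},{"offset":[0,0,0],"twist":[0,0,0]}]' >/dev/null
python3 go.py 0.516 -0.305 0.20 80
cat > red.py <<'E'
from h import *
import pickle
c=cap('wrist'); pickle.dump(c,open('r.pkl','wb')); hsv=cv2.cvtColor(c['pixels'],cv2.COLOR_BGR2HSV)
m=cv2.inRange(hsv,(0,120,60),(8,255,255))|cv2.inRange(hsv,(174,120,60),(180,255,255))
for q in sorted(cv2.findContours(m,0,2)[0],key=cv2.contourArea)[-3:]:
    r=cv2.minAreaRect(q); b=cv2.boxPoints(r); print(cv2.contourArea(q),np.round(r[0]),b.round(0).tolist())
    for z in(.033,.061):
        P=plane(c,np.r_[b,[r[0]]],z)[:,:2]; e=P[1]-P[0],P[2]-P[1]
        print(z,P[4].round(4),[(round(float(np.hypot(*v)),4),round(float(np.degrees(np.arctan2(v[1],v[0]))),1)) for v in e])
E
python3 red.py
```

```text
t 21.4 pos [ 0.5156 -0.3054  0.2027] twist [-0.13  0.11 -0.09] off before [0.05 0.04 0.27] off after [0.05 0.03 0.27] F [-0.6  0.7  0. ] w 0.0853 gf 0.0
381.5 [132.  61.] [[115.0, 62.0], [125.0, 46.0], [148.0, 60.0], [138.0, 76.0]]
0.033 [ 0.3995 -0.1546] [(0.0171, 41.1), (0.0232, -40.9)]
0.061 [ 0.4113 -0.1621] [(0.0155, 41.1), (0.0211, -40.9)]
976.0 [282. 192.] [[274.0, 157.0], [290.0, 157.0], [290.0, 226.0], [274.0, 226.0]]
0.033 [ 0.5151 -0.3006] [(0.0159, -10.1), (0.0723, -99.6)]
0.061 [ 0.5162 -0.2946] [(0.0144, -10.1), (0.0656, -99.6)]
14983.0 [512. 286.] [[464.0, 177.0], [559.0, 177.0], [559.0, 394.0], [464.0, 394.0]]
0.033 [ 0.7554 -0.4545] [(0.1014, -9.7), (0.301, -84.4)]
0.061 [ 0.7343 -0.4343] [(0.092, -9.7), (0.2732, -84.4)]
```

```bash

python3 -m handwheel '[{"offset":[0.48,-0.15,2],"twist":[0,0,0]},{"offset":[0,0,2.5],"twist":[0,0,0]},{"offset":[0,0,2.5],"twist":[0,0,0]},{"offset":[0,0,2.5],"twist":[0,0,0]},{"offset":[0,0,0],"twist":[0,0,0]}]' 0 >/dev/null
python3 -m handwheel '[{"offset":[0,0,0],"twist":[0,0,0]}]'
python3 go.py 0.515 -0.3006 0.045 80.2
```

```text
time_s: 22.05
ee_pos: [0.5157, -0.2998, 0.1092]
tool_rot: [-3.141, 0.002, 1.397]
wrist_force: [1.3, 0.2, 0.6]
gripper_width: 0.0423
grasp_force: 0.0
t 22.05 pos [ 0.5157 -0.2998  0.1092] twist [-0.06  0.12 -0.17] off before [-0.08 -0.05  6.42] off after [-0.09 -0.06  6.42] F [1.3 0.2 0.6] w 0.0423 gf 0.0
```

```bash

python3 -m handwheel '[{"offset":[-0.08,-0.05,2],"twist":[0,0,0]},{"offset":[0,0,2],"twist":[0,0,0]},{"offset":[0,0,1.5],"twist":[0,0,0]},{"offset":[0,0,0.9],"twist":[0,0,0]},{"offset":[0,0,0],"twist":[0,0,0]}]' >/dev/null
python3 -m handwheel '[{"offset":[0,0,0],"twist":[0,0,0]}]' >/dev/null
python3 go.py 0.515 -0.3006 0.045 80.2
python3 -m handwheel '[{"offset":[0,0,0],"twist":[0,0,0]},{"offset":[0,0,0],"twist":[0,0,0]},{"offset":[0,0,0],"twist":[0,0,0]},{"offset":[0,0,0],"twist":[0,0,0]}]' 1 30
python3 go.py 0.515 -0.3006 0.045 80.2
```

```text
t 22.65 pos [ 0.5152 -0.3016  0.0456] twist [ 0.01  0.16 -0.22] off before [ 0.09 -0.04  0.06] off after [ 0.09 -0.04  0.06] F [-0.7 -0.5  1.1] w 0.0426 gf 0.0
time_s: 23.05
ee_pos: [0.5152, -0.3014, 0.0456]
tool_rot: [3.141, 0.003, 1.396]
wrist_force: [-0.8, 0.5, 6.0]
gripper_width: 0.0091
grasp_force: 31.4
t 23.05 pos [ 0.5152 -0.3014  0.0456] twist [ 0.03  0.14 -0.21] off before [ 0.08 -0.04  0.06] off after [ 0.08 -0.04  0.06] F [-0.8  0.5  6. ] w 0.0091 gf 31.4
```

```bash

python3 -m handwheel '[{"offset":[0,0,-1],"twist":[0,0,0]},{"offset":[0,0,-2.5],"twist":[0,0,0]},{"offset":[0,0,-4],"twist":[0,0,0]},{"offset":[0,0,-4],"twist":[0,0,0]},{"offset":[0,0,-4],"twist":[0,0,0]}]' >/dev/null
python3 -m handwheel '[{"offset":[0,0,0],"twist":[0,0,-8.1]},{"offset":[0,0,0],"twist":[0,0,-8.1]},{"offset":[0,0,0],"twist":[0,0,-8.1]},{"offset":[0,0,0],"twist":[0,0,-8.1]},{"offset":[0,0,0],"twist":[0,0,-8.1]}]' >/dev/null
python3 -m handwheel '[{"offset":[0,0,0],"twist":[0,0,-8.1]},{"offset":[0,0,0],"twist":[0,0,0]}]' 
python3 go.py 0.555 -0.098 0.20 128.5
```

```text
time_s: 24.25
ee_pos: [0.5148, -0.3012, 0.2007]
tool_rot: [-3.14, 0.002, 2.246]
wrist_force: [-1.0, -0.1, -0.4]
gripper_width: 0.0095
grasp_force: 30.4
t 24.25 pos [ 0.5148 -0.3012  0.2007] twist [-0.1   0.1   0.21] off before [13.35 15.84  0.02] off after [13.4  15.79  0.07] F [-1.  -0.1 -0.4] w 0.0095 gf 30.4
```

```bash

python3 -m handwheel '[{"offset":[1.67,1.98,0],"twist":[0,0,0.2]},{"offset":[1.67,1.98,0],"twist":[0,0,0]},{"offset":[1.67,1.98,0],"twist":[0,0,0]},{"offset":[1.67,1.98,0],"twist":[0,0,0]}]' >/dev/null
python3 -m handwheel '[{"offset":[1.67,1.98,0],"twist":[0,0,0]},{"offset":[1.67,1.98,0],"twist":[0,0,0]},{"offset":[1.67,1.98,0],"twist":[0,0,0]},{"offset":[1.67,1.98,0],"twist":[0,0,0]}]' >/dev/null
python3 -m handwheel '[{"offset":[0,0,0],"twist":[0,0,0]},{"offset":[0,0,0],"twist":[0,0,0]}]' >/dev/null
python3 go.py 0.555 -0.098 0.20 128.5
python3 - <<'E'
from h import *
import pickle
w=cap('wrist'); pickle.dump(w,open('s.pkl','wb')); cv2.imwrite('pics/s.png',cv2.resize(w['pixels'][60:360,80:480],(800,600)))
E
```

```text
t 25.25 pos [ 0.5562 -0.0977  0.1997] twist [-0.12  0.09 -0.26] off before [ 0.05 -0.11 -0.03] off after [ 0.05 -0.11 -0.03] F [ 1.2  0.  -0.5] w 0.0091 gf 30.4
```

View pics/s.png

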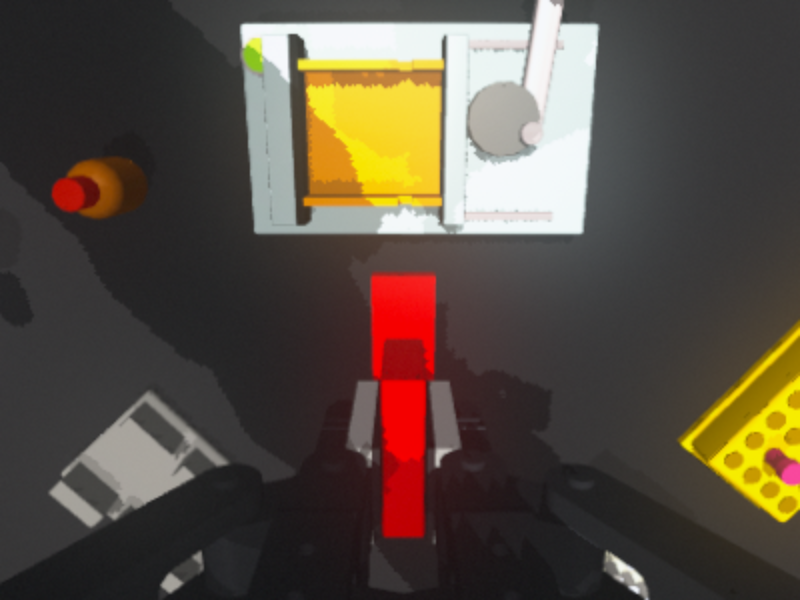

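The tray is clamped between the walls (wall tops at cols 298-443, rows 60-70 and 198-206); the lever is over, and the comb hangs straight with its bar at cols 371-436. I locate the slots numerically.

```bash
python3 - <<'E'
from h import *
import pickle
c=pickle.load(open('s.pkl','rb')); im=c['pixels'].astype(int); hsv=cv2.cvtColor(c['pixels'],cv2.COLOR_BGR2HSV)
for r in(91,92,93,94,95,159,160,161,162,163): print(r,im[r,226:304,1].tolist()[::1][40:74],"tray cols",np.where((hsv[r,200:320,0]>10)&(hsv[r,200:320,0]<33)&(hsv[r,200:320,1]>150))[0][[0,-1]]+200)
O=np.array([.5001,-.0528]);y=np.radians(38.4);ex=np.array([np.cos(y),np.sin(y)]);ey=np.array([-ex[1],ex[0]])
sc=lambda p:np.array(p,float)/2+[80,60]
for n,p,z in(("tray corners",[[298,60],[443,60],[443,206],[304,206]],.052),("bed",[[241,24],[598,24],[584,233],[256,233]],.03)):
    P=plane(c,sc(p),z)[:,:2]; print(n,P.round(4).tolist(),((P-O)@ex).round(4),((P-O)@ey).round(4),[np.degrees(np.arctan2(*(P[a]-P[b])[::-1])).round(1) for a,b in((1,0),(2,3))])
M=np.array(c["mount"]);K,D=KD(c)
p=cv2.undistortPoints(sc([[371,274],[436,274],[371,378],[436,378]]).reshape(-1,1,2),K,D).reshape(-1,2);d=np.c_[p,np.ones(4)]@M[:3,:3].T;o=M[:3,3]
for z in(.009,.012,.017): print("bar in tool",z,(o+d*((z-o[2])/d[:,2])[:,None])[:,:2].round(4).tolist())
E
```

```text
91 [241, 241, 240, 241, 241, 241, 241, 240, 234, 226, 225, 227, 226, 228, 229, 228, 229, 228, 228, 223, 203, 225, 225, 225, 225, 225, 225, 225, 224, 224, 224, 224, 224, 224] tray cols [229 301]
92 [241, 241, 241, 241, 240, 240, 241, 240, 239, 234, 226, 225, 225, 226, 226, 226, 226, 225, 225, 221, 204, 225, 225, 224, 225, 225, 224, 224, 224, 224, 224, 224, 224, 223] tray cols [229 301]
93 [241, 241, 241, 241, 241, 239, 232, 234, 239, 231, 226, 226, 225, 226, 225, 225, 225, 225, 225, 221, 203, 225, 224, 225, 225, 225, 224, 224, 224, 224, 224, 224, 224, 223] tray cols [229 301]
94 [194, 193, 193, 193, 193, 188, 174, 175, 187, 174, 174, 173, 175, 188, 225, 225, 225, 225, 225, 217, 172, 173, 173, 173, 174, 173, 173, 173, 173, 172, 173, 174, 173, 174] tray cols [229 301]
95 [115, 115, 116, 114, 114, 110, 109, 108, 108, 109, 109, 109, 110, 123, 160, 161, 161, 162, 161, 153, 121, 108, 110, 111, 110, 111, 110, 110, 110, 110, 110, 110, 109, 111] tray cols [231 285]
159 [225, 225, 226, 226, 226, 226, 225, 226, 226, 226, 226, 226, 220, 196, 226, 226, 226, 226, 226, 221, 203, 222, 205, 200, 201, 200, 201, 201, 200, 202, 202, 202, 200, 202] tray cols [231 300]
160 [225, 225, 225, 225, 226, 226, 226, 226, 225, 226, 226, 226, 214, 156, 220, 226, 226, 226, 226, 222, 207, 226, 222, 205, 201, 201, 201, 201, 201, 202, 201, 201, 201, 201] tray cols [231 300]
161 [220, 225, 225, 225, 226, 225, 226, 225, 226, 225, 225, 226, 215, 138, 174, 222, 222, 222, 222, 223, 225, 226, 226, 222, 205, 200, 201, 201, 200, 200, 200, 199, 199, 200] tray cols [231 300]
162 [168, 221, 222, 222, 222, 221, 221, 221, 222, 222, 222, 222, 211, 163, 192, 192, 192, 192, 192, 199, 222, 222, 223, 223, 218, 197, 195, 195, 194, 194, 194, 194, 193, 191] tray cols [231 300]Traceback (most recent call last):
  File "<stdin>", line 4, in <module>
IndexError: index 0 is out of bounds for axis 0 with size 0
```

```bash
python3 - <<'E'
from h import *
import pickle
c=pickle.load(open('s.pkl','rb'))
O=np.array([.5001,-.0528]);y=np.radians(38.4);ex=np.array([np.cos(y),np.sin(y)]);ey=np.array([-ex[1],ex[0]])
sc=lambda p:np.array(p,float)/2+[80,60]
for n,p,z in(("tray corners",sc([[298,60],[443,60],[443,206],[304,206]]),.052),("bed",sc([[241,24],[598,24],[584,233],[256,233]]),.03),("slots",[[283.2,92.5],[283.2,161.5]],.05)):
    P=plane(c,p,z)[:,:2]; print(n,P.round(4).tolist(),((P-O)@ex).round(4),((P-O)@ey).round(4),[np.degrees(np.arctan2(*(P[a]-P[b])[::-1])).round(1) for a,b in((1,0),(-2,-1))])
M=np.array(c["mount"]);K,D=KD(c)
p=cv2.undistortPoints(sc([[371,274],[436,274],[371,378],[436,378]]).reshape(-1,1,2),K,D).reshape(-1,2);d=np.c_[p,np.ones(4)]@M[:3,:3].T;o=M[:3,3]
for z in(.009,.012,.017): print("bar in tool",z,(o+d*((z-o[2])/d[:,2])[:,None])[:,:2].round(4).tolist())
E
```

```text
tray corners [[0.4566, -0.0473], [0.5063, -0.0082], [0.5465, -0.0574], [0.4959, -0.0972]] [-0.0307  0.0325  0.0335 -0.0309] [ 0.0313  0.0311 -0.0324 -0.0322] [np.float64(38.2), np.float64(38.3)]
bed [[0.4222, -0.0513], [0.5523, 0.0514], [0.6138, -0.0248], [0.4835, -0.1277]] [-0.0601  0.1056  0.1066 -0.0596] [ 0.0496  0.0492 -0.0487 -0.0484] [np.float64(38.3), np.float64(38.3)]
slots [[0.495, -0.0196], [0.5325, -0.067]] [0.0166 0.0166] [ 0.0292 -0.0312] [np.float64(-51.6), np.float64(128.4)]
bar in tool 0.009 [[0.0382, -0.0086], [0.0382, 0.0071], [0.011, -0.009], [0.011, 0.0076]]
bar in tool 0.012 [[0.0375, -0.0088], [0.0375, 0.0073], [0.0098, -0.0092], [0.0098, 0.0077]]
bar in tool 0.017 [[0.0364, -0.009], [0.0364, 0.0076], [0.0076, -0.0095], [0.0076, 0.008]]
```

```bash
python3 go.py 0.515 -0.0436 0.10 128.4
python3 -m handwheel '[{"offset":[1.4,0,2],"twist":[0,0,0]},{"offset":[1.4,0,2],"twist":[0,0,0]},{"offset":[1.4,0,2],"twist":[0,0,0]},{"offset":[1.4,0,2],"twist":[0,0,0]},{"offset":[1.2,0.1,2],"twist":[0,0,-0.2]}]' >/dev/null
python3 -m handwheel '[{"offset":[0,0,0],"twist":[0,0,0]},{"offset":[0,0,0],"twist":[0,0,0]},{"offset":[0,0,0],"twist":[0,0,0]}]' >/dev/null
python3 go.py 0.515 -0.0436 0.069 128.4
```

```text
t 25.3 pos [ 0.556  -0.0984  0.1997] twist [-0.13  0.1  -0.18] off before [6.86 0.19 9.96] off after [6.85 0.19 9.97] F [ 1.2 -0.  -1. ] w 0.0095 gf 30.4
t 26.1 pos [ 0.5155 -0.0453  0.1004] twist [-0.06  0.15  0.07] off before [0.18 0.07 3.14] off after [0.17 0.06 3.14] F [ 0.5  0.8 -0.5] w 0.0094 gf 30.4
```

```bash

python3 -m handwheel '[{"offset":[0.17,0.07,0.7],"twist":[0,0,0]},{"offset":[0,0,0.7],"twist":[0,0,0]},{"offset":[0,0,0.6],"twist":[0,0,0]},{"offset":[0,0,0],"twist":[0,0,0]},{"offset":[0,0,0],"twist":[0,0,0]}]' >/dev/null
python3 go.py 0.515 -0.0436 0.069 128.4
python3 -m handwheel '[{"offset":[0,0,0.3],"twist":[0,0,0]},{"offset":[0,0,0.3],"twist":[0,0,0]},{"offset":[0,0,0.2],"twist":[0,0,0]},{"offset":[0,0,0],"twist":[0,0,0]}]' >/dev/null
python3 go.py 0.515 -0.0436 0.069 128.4
```

```text
t 26.6 pos [ 0.514  -0.0426  0.0791] twist [-0.14  0.06  0.18] off before [-0.14  0.02  1.01] off after [-0.14  0.01  1.01] F [-0.9 -1.4  0. ] w 0.0093 gf 30.4
t 27.0 pos [ 0.5139 -0.0425  0.071 ] twist [-0.14  0.06  0.19] off before [-0.15  0.01  0.2 ] off after [-0.15  0.01  0.2 ] F [-0.3  0.1 -0.5] w 0.0094 gf 30.4
```

```bash

python3 -m handwheel '[{"offset":[-0.12,0,0.1],"twist":[0,0,0]},{"offset":[0,0,0.1],"twist":[0,0,0]},{"offset":[0,0,0],"twist":[0,0,0]}]' >/dev/null
python3 go.py 0.515 -0.0436 0.069 128.4
python3 -m handwheel '[{"offset":[0,0,0.1],"twist":[0,0,0]},{"offset":[0,0,0],"twist":[0,0,0]}]' >/dev/null
python3 go.py 0.515 -0.0436 0.069 128.4
```

```text
t 27.3 pos [ 0.5151 -0.0436  0.0696] twist [-0.1   0.09  0.17] off before [ 0.   -0.01  0.06] off after [ 0.   -0.01  0.06] F [-0.8 -0.   4.6] w 0.0094 gf 31.1
t 27.5 pos [ 0.5151 -0.0436  0.0693] twist [-0.07  0.1   0.17] off before [ 0.01 -0.01  0.03] off after [ 0.01 -0.01  0.03] F [-6.4  0.6 24.3] w 0.0088 gf 34.1
```

```bash

python3 -m handwheel '[{"offset":[0,0,-0.1],"twist":[0,0,0]},{"offset":[0,0,0],"twist":[0,0,0]}]' >/dev/null
python3 -m handwheel '[{"offset":[0,0,0],"twist":[0,0,0]},{"offset":[0,0,0],"twist":[0,0,0]},{"offset":[0,0,0],"twist":[0,0,0]},{"offset":[0,0,0],"twist":[0,0,0]}]' 0
python3 -m handwheel '[{"offset":[0,0,-1.5],"twist":[0,0,0]},{"offset":[0,0,-2.5],"twist":[0,0,0]},{"offset":[-1,0,-3],"twist":[0,0,0]},{"offset":[-2,0,-3],"twist":[0,0,0]},{"offset":[-2,0,-2],"twist":[0,0,0]}]' >/dev/null
python3 -m handwheel '[{"offset":[0,0,0],"twist":[0,0,0]},{"offset":[0,0,0],"twist":[0,0,0]}]' >/dev/null
python3 red.py; python3 go.py 0.5137 -0.0431 0.2 128.4
python3 - <<'E'
from h import *
import pickle
c=pickle.load(open('r.pkl','rb')); h=cv2.cvtColor(c['pixels'],cv2.COLOR_BGR2HSV)
q=max(cv2.findContours(cv2.inRange(h,(45,80,40),(85,255,255)),0,2)[0],key=cv2.contourArea); (u,v),r=cv2.minEnclosingCircle(q)
y=np.radians(38.4);ex=np.array([np.cos(y),np.sin(y)]);p=(plane(c,[[u,v]],.065)[0,:2]-[.5001,-.0528]-.073*ex); print("lever",r,np.arctan2(p@[-ex[1],ex[0]],p@ex),np.hypot(*p))
E
```

```text
time_s: 28.1
ee_pos: [0.5148, -0.0434, 0.0693]
tool_rot: [-3.139, 0.001, 2.244]
wrist_force: [-0.9, -0.1, -0.9]
gripper_width: 0.0428
grasp_force: 0.0
122.5 [550. 237.] [[540.0, 238.0], [547.0, 227.0], [560.0, 236.0], [553.0, 246.0]]
0.033 [0.7893 0.0625] [(0.0122, 108.4), (0.0194, 10.1)]
0.061 [0.7614 0.0539] [(0.011, 108.4), (0.0176, 10.1)]
334.5 [113. 177.] [[101.0, 168.0], [125.0, 168.0], [125.0, 186.0], [101.0, 186.0]]
0.033 [ 0.4017 -0.1672] [(0.0238, 38.3), (0.0179, -59.5)]
0.061 [ 0.4113 -0.1536] [(0.0215, 38.3), (0.0162, -59.5)]
1432.0 [281. 150.] [[272.0, 108.0], [291.0, 108.0], [291.0, 191.0], [272.0, 191.0]]
0.033 [ 0.5143 -0.0443] [(0.0173, 38.6), (0.0772, -50.9)]
0.061 [ 0.513  -0.0426] [(0.0156, 38.6), (0.0698, -50.9)]
t 28.85 pos [ 0.5455 -0.0817  0.1887] twist [-0.16  0.02  0.2 ] off before [ 5.   -0.08 -1.13] off after [ 5.   -0.09 -1.13] F [-0.6  0.5 -0.4] w 0.0426 gf 0.0
lever 21.58713150024414 -2.895383133370724 0.29759608272186117
```

```bash
python3 -c "
from h import *
print(robot.hand_in())"
```

```text
the job is handed in; nothing more can be done
None
```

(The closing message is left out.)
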